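# Set up the inverted microscope: specimen on the stage, filter wheel to five

## Robot

A 6-joint arm with a two-finger parallel gripper is mounted at the origin on the work surface. World frame = base frame: x ahead of the robot, y to its left, z up, the work surface at z = 0. Lengths are in mm, angles in rad, forces in N, time in s.
With the tool pointing down it reaches from about 300 to 775 mm from the base axis. Payload 14.6 kg.
Tool frame: the origin (TCP) lies between the finger pads; the fingertips stand 8 mm ahead of it and the grasp point (between the pads) lies 11 mm behind it; y points along the fingers, x is the direction in which the jaws open and shut, and the axes are right-handed (so a half turn about y gives the same grasp; the last joint's range is limited). The gripper opens to 94 mm and grips with 3 to 60 N. Pads are 16 mm wide; open, the fingers measure 119 mm over their backs; the gripper's body (75 mm by 177 mm) begins 78 mm behind the grasp point.
Start: joints at [1.224, 0.3, 1.521, -0, 1.321, -0.067], TCP at [151.887, 528.601, 213.446] pointing down, gripper open.
Joint ranges: [-3.03, 3.03], [-0.79, 2.21], [0.23, 2.52], [-1.04, 4.18], [0, 3.07], [-2.55, 2.55]. Speed limits (rad/s): [2.22, 2.22, 2.57, 3.14, 3.14, 3.14].

## Interface

Orientations are given as [roll, pitch, yaw] about the fixed x, y, z axes, in that order (R = Rz(yaw) Ry(pitch) Rx(roll)).
In Python, from cell import read_state, imaging, order gives the robot as it stands. The module is installed in compiled form; this text tells all that it offers.
- The arm moves only by the shell command python3 -m handwheel 'ROWS' [FORCE]. ROWS is JSON, a list that holds one entry, the list of rows, each a list of 7 numbers: the shift along the tool's x, y, z in mm, then the turn, a rotation vector about the tool's x, y, z in degrees, then the opening, from -1 (shut) to 1 (fully open), so that 0 is half open. A call has 1 to 5 rows; each row is the pose to reach, as a shift and turn from the pose measured when the call began, along the tool's axes at that moment; what a row does not reach only later rows make up. A row lasts 1/12 s, in which the tool goes at most 41.7 mm and 7.16 degrees, less where a joint would pass 70% of its speed; a pose out of reach is approached as far as the arm can. A call with a gripper value outside its range is refused whole. The fingers move at their own pace and stop on an object; FORCE is the grip in N (left out, the last holds). Time passes only in rows, so rows that repeat a pose let the fingers close. It gives the time, the measured TCP pose, the force and the opening at its end, in the units of the state.
- read_state(): the state, without advancing time (a new reading comes with each control period).
- imaging.camera(name): name is "scene" or "side" or "wrist"; returns (picture, depth): 420x560x3 uint8, red, green, blue; 420x560 float32, mm along the optical axis (not along the pixel's ray), 0 where there is no reading.
- imaging.get_calibration(name): a dict with "mtx" (3x3 intrinsics, pixels), "world_from_camera" (4x4, takes a point from camera to world coordinates); the wrist camera has in their place "hand_eye" (4x4, takes a point from camera to tool coordinates, whose origin is the TCP and whose axes are the tool frame's). Camera axes: x right, y down, z forward; pixel columns grow to the right and rows downward; lengths in mm; the calibration is good to about 2 mm. The wrist camera is an equidistant fisheye: a pixel r from the principal point sees the ray r / f radians off the axis. A picture is of the moment at which its call begins: read the wrist's pose just before it. get_calibration takes no time and is no camera call.
- order.sign_off(): hands the job in, once; it reports no verdict.
The state is a dict: "clock": time; "joints": joint angles; "qd": joint speeds; "effort": joint torques, N m; "eef_pos": TCP position; "eef_rot": TCP orientation; "wrist_force": force on the tool from outside, world axes, zero at the start; "moment": the same for the moment, N m; "finger_gap": finger opening in mm.
Only numpy, scipy, OpenCV 4.12 (cv2) and the standard library are available. Lean on these libraries where they do the work, as an engineer would, in place of code of your own. Each camera call takes 0.05 s, during which the arm holds its last target.

## Task

Get the microscope ready for the next look, handling it gently: put the round specimen mount on the stage, polished face down as it lies now, centred over the small round opening, and roll the filter wheel, whose ridged rim sticks out below the stage's edge, until it has clicked in with the five-dot filter at the pointer. Leave the other things on the table where they are.

Things in the scene. Friction and masses are not known exactly. Their poses are not given: they have to be found in the camera images.
- scope: White inverted microscope, fixed to the table; origin on the table under the stage opening; z up, y to the side where the filter wheel sticks out, x to the black lamp house. Body 150 mm wide (y -75 to 75), x -135 to 235 mm, 173 mm tall. Focus knobs stick out of both sides to y = 113 mm at x = 135 to 195, up to z = 98. Highest part beside the stage: camera cylinder at x = 170 mm, top at z = 239.
- opening (a point): Centre of the 16 mm round hole in the middle of the dark steel stage, on the stage's flat top, 250 mm above the table; axes as scope. The stage is 200 mm (x) by 240 mm (y) by 14 mm thick. Nothing stands on or above it.
- stage_edge (a point): Middle of the lower edge of the stage on the wheel's side: 120 mm from the opening in y, 236 mm above the table. It overhangs the filter wheel: 70 mm further out (+y) than the wheel's hub and 131 mm above it, so a tool cannot come straight down on the wheel but must lean about 40 degrees, its upper end out towards +y.
- hub (a point): Centre of the filter wheel, on its level axis along x; 105 mm above the table, 50 mm from the opening in y, same x; axes as scope. The aluminium wheel stands upright and pokes 29 mm out of the body's +y side: 16 mm thick, rim radius 54 mm. Eight ridges across the rim, 45 degrees apart, each 8 mm tall (to radius 62 mm) and 6 mm thick. The flats between carry one to eight black dots.
- pointer (a point): Outer end of the pointer, a pair of small white bars beside the wheel that aim outward 27.5 degrees above level on the +y side, 44 mm from the hub. The flat between them shows the number set. At rest the ridges on the open side stand 5 degrees above level, 40 below and 50 above, seen from the hub.
- filter_wheel (a joint): Wheel angle: 0 = one-dot flat at the pointer, 0.7854 rad more per number up; five dots = 3.1416 (endless: 2 pi more or less is the same). Starts at two, three or four dots. Pushing a ridge on the +y side DOWN raises the number. A spring ball clicks at each number: 2 to 3 N at a ridge rolls it over, and past half-way to the next number it snaps in by itself and stays.
- mount_center (a point): Centre of the round specimen mount: black resin disc 30 mm across, 22 mm tall, about 50 g, standing polished face down; the point is half-way up (11 mm above its underside); its z axis points up. It starts on the cork pad.
- pad: Cork pad fixed on the table, 120 mm (x) by 200 mm (y), 6 mm thick; origin at the centre of its underside.
- block_center (a point): Centre of the other specimen, a black rectangular resin block 44 x 26 x 20 mm, on the same cork pad: to be left alone. Half-way up (10 mm).
- jar: Closed grey plastic jar with white cap, 54 mm across, 50 mm tall, standing on the table: to be left alone. Origin at the centre of its underside.
- driver: Small screwdriver with grey handle, 160 mm long, lying on the table along its x axis: to be left alone. Origin under its middle.
Mind the look-alikes: they are no part of the job. What is shaped like the part that bears mount_center but orange or turquoise is not meant.

How it is judged:
By the outcome, as a careful person would: the job done as asked, in the order asked, and still so for the second after the job is handed in, with the robot touching nothing.
It also fails if it takes over 64 s, if anything falls off the work surface, if the arm or the gripper's body presses on something with over 40 N, if the wrist force passes 120 N, or if a joint passes its speed limit or range.

## Working session

There is one attempt and no reset: what is moved stays moved. The work goes in short steps, Python scripts to look and compute and a shell command to move; the robot and the scene stay as the last step left them, time stands still between calls to the robot, and variables do not carry over. Pictures are saved under pics/ and viewed, and the job is handed in when it is done.

```bash
ls; mkdir -p pics
python3 - <<'E'
from cell import read_state, imaging, order
import cv2, numpy as np
s=read_state(); print(s)
for n in ("scene","side","wrist"):
    c=imaging.get_calibration(n); print(n,{k:np.round(np.array(v),3).tolist() if not isinstance(v,str) else v for k,v in c.items()})
    p,d=imaging.camera(n); cv2.imwrite(f"pics/{n}0.png",p[:,:,::-1]); np.save(f"pics/{n}0_d.npy",d)
E
```

```text
pics
{'clock': 0.0, 'joints': array([ 1.22440498e+00,  3.00474314e-01,  1.52157285e+00, -1.00598779e-05,
        1.32069071e+00, -6.66362577e-02]), 'qd': array([ 0.00043654, -0.00135449,  0.00094374, -0.0013587 ,  0.0006555 ,
        0.0013684 ]), 'effort': array([ 1.04233102e-03, -5.31808162e+01, -3.52736378e+01,  7.08569144e-02,
        2.43532076e-02, -1.02322247e-04]), 'eef_pos': array([151.80611795, 528.37661914, 212.88804108]), 'eef_rot': array([-1.57072979e+00,  1.14332884e-03,  1.29104377e+00]), 'wrist_force': array([-0.16095192,  0.66087295, -0.18813004]), 'moment': array([-0.02653304,  0.01329968, -0.00689347]), 'finger_gap': 94.00459160231726}
scene {'mtx': [[469.826, 0.0, 273.859], [0.0, 469.826, 213.614], [0.0, 0.0, 1.0]], 'world_from_camera': [[-0.483, 0.628, -0.611, 1121.454], [0.876, 0.342, -0.34, 446.241], [-0.005, -0.699, -0.715, 916.586], [0.0, 0.0, 0.0, 1.0]]}
side {'mtx': [[455.62, 0.0, 279.347], [0.0, 455.62, 214.559], [0.0, 0.0, 1.0]], 'world_from_camera': [[-0.88, -0.261, 0.397, 196.698], [-0.475, 0.47, -0.744, 690.129], [0.008, -0.843, -0.537, 592.814], [0.0, 0.0, 0.0, 1.0]]}
wrist {'mtx': [[325.192, 0.0, 281.482], [0.0, 325.192, 204.347], [0.0, 0.0, 1.0]], 'hand_eye': [[1.0, -0.0, 0.001, -1.137], [-0.001, -0.265, 0.964, -169.643], [0.0, -0.964, -0.265, 76.43], [0.0, 0.0, 0.0, 1.0]]}
```

View pics/scene0.png

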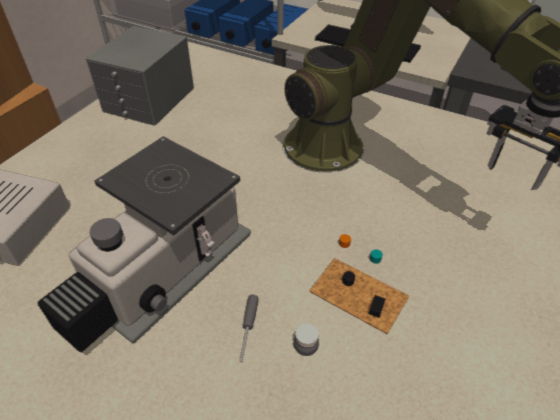

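View pics/side0.png

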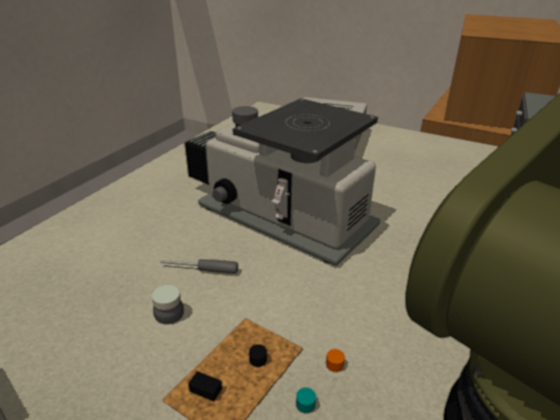

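View pics/wrist0.png

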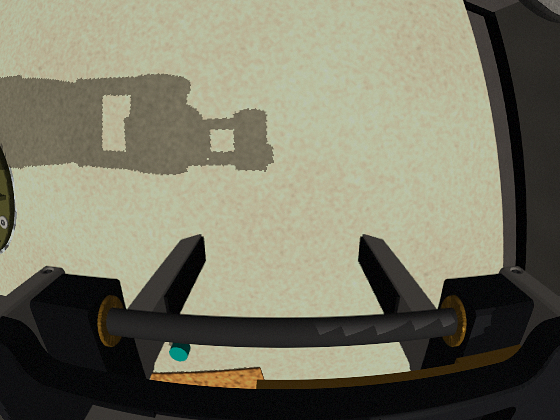

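Candidates in the scene picture are the black disc on cork (348,278), the black block on cork (377,306), the orange disc (345,240) and the turquoise disc (376,256). By the description it is the black disc. I'll check it in a crop and measure.

```bash
cat > h.py <<'E'
from cell import read_state, imaging, order
import cv2, numpy as np
from scipy.spatial.transform import Rotation as Ro
def cloud(n,d):
    c=imaging.get_calibration(n);K=c["mtx"];T=np.array(c["world_from_camera"])
    v,u=np.mgrid[0:d.shape[0],0:d.shape[1]]
    P=np.stack([(u-K[0][2])/K[0][0]*d,(v-K[1][2])/K[1][1]*d,d],-1)
    return P@T[:3,:3].T+T[:3,3]
def proj(n,X):
    c=imaging.get_calibration(n);K=np.array(c["mtx"]);T=np.linalg.inv(np.array(c["world_from_camera"]))
    X=np.atleast_2d(X)@T[:3,:3].T+T[:3,3]; x=X@K.T; return x[:,:2]/x[:,2:]
E
python3 - <<'E'
from h import *
for n,(u0,v0,u1,v1) in dict(scene=(300,215,420,350),side=(160,310,360,420)).items():
    p=cv2.imread(f"pics/{n}0.png");d=np.load(f"pics/{n}0_d.npy")
    cv2.imwrite(f"pics/{n}0_c.png",cv2.resize(p[v0:v1,u0:u1],None,fx=4,fy=4,interpolation=cv2.INTER_CUBIC))
    W=cloud(n,d)
    pts=dict(scene=[(348,278),(348,275),(377,306),(377,303),(345,240),(376,256),(167,179),(101,180),(163,144),(236,180),(168,220),(330,290),(307,332),(251,310),(300,250)],side=[(258,352),(205,384),(308,123),(237,129),(300,105),(376,121),(318,152),(283,185),(287,215)])[n]
    for u,v in pts: print(n,(u,v),np.round(W[v,u],1))
for n,(u0,v0,u1,v1) in dict(scene=(160,170,260,300),side=(230,130,350,240)).items():
    p=cv2.imread(f"pics/{n}0.png")
    cv2.imwrite(f"pics/{n}0_w.png",cv2.resize(p[v0:v1,u0:u1],None,fx=4.5,fy=4.5,interpolation=cv2.INTER_CUBIC))
E
```

```text
scene (348, 278) [464.2 276.4  28.8]
scene (348, 275) [455.6 273.   28.1]
scene (377, 306) [502.8 362.   26.5]
scene (377, 303) [496.1 359.4  27.5]
scene (345, 240) [352.2 222.6  21. ]
scene (376, 256) [364.6 309.5  21.8]
scene (167, 179) [ 562.1 -131.2  239.3]
scene (101, 180) [ 640.4 -245.2  249. ]
scene (163, 144) [ 475.4 -208.5  248. ]
scene (236, 180) [499.4   7.  246.2]
scene (168, 220) [666.3 -45.4 249.2]
scene (330, 290) [500.8 248.9   7.8]
scene (307, 332) [649.  259.5  50.8]
scene (251, 310) [645.9 121.8  26.2]
scene (300, 250) [419.  130.   -1.1]
side (258, 352) [452.  277.5  29.6]
side (205, 384) [491.7 362.4  25.2]
side (308, 123) [ 568.1 -128.8  246.4]
side (237, 129) [671.4 -19.2 251.1]
side (300, 105) [ 628.5 -213.9  249. ]
side (376, 121) [ 452.4 -222.6  241.4]
side (318, 152) [489.4  -4.2 248.6]
side (283, 185) [578.  -40.  140.2]
side (287, 215) [571.4 -47.9  64.6]
```

View pics/scene0_c.png

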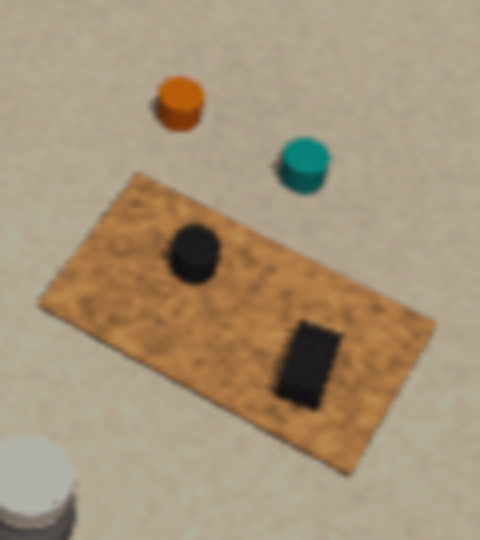

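View pics/side0_w.png

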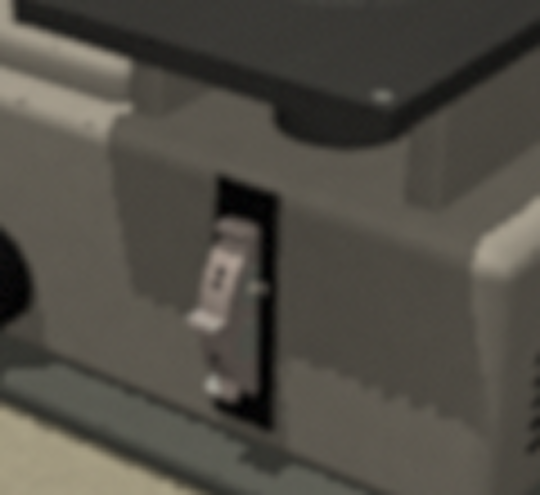

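View pics/scene0_w.png

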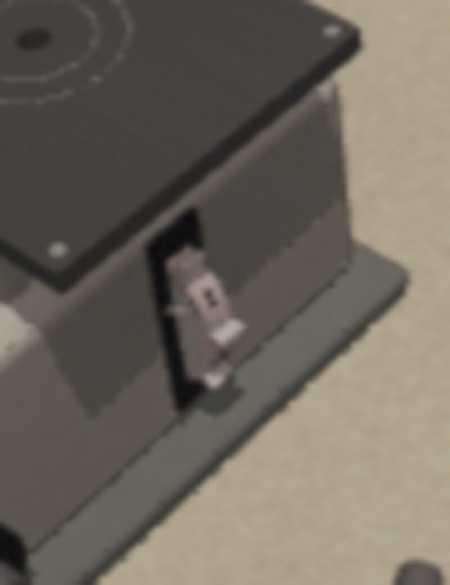

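```bash
cat > fit.py <<'E'
from h import *
import sys
def ray_z(n,u,v,z):
    c=imaging.get_calibration(n);K=np.array(c["mtx"]);T=np.array(c["world_from_camera"])
    d=T[:3,:3]@np.linalg.solve(K,[u,v,1]); return T[:3,3]+d*(z-T[2,3])/d[2]
if __name__=="__main__":
  for n in ("scene","side"):
    p=cv2.imread(f"pics/{n}0.png");d=np.load(f"pics/{n}0_d.npy");W=cloud(n,d)
    m=((abs(W[...,2]-249)<6)&(d>0)&(W[...,0]>400)&(W[...,0]<720)&(W[...,1]<50)&(W[...,1]>-300)).astype(np.uint8)
    nl,lab,st,_=cv2.connectedComponentsWithStats(m); k=1+st[1:,4].argmax(); m=lab==k
    P=W[m]; r=cv2.minAreaRect(P[:,:2].astype(np.float32)); print(n,m.sum(),r,"z",np.median(P[:,2]))
    # contour ray-cast to z=250
    cs,_=cv2.findContours(m.astype(np.uint8),cv2.RETR_EXTERNAL,cv2.CHAIN_APPROX_NONE); c=max(cs,key=len)[:,0]
    Q=np.array([ray_z(n,u,v,250)[:2] for u,v in c],np.float32); print(cv2.minAreaRect(Q))
    # mount black mask
    box=dict(scene=(335,260,362,292),side=(245,340,272,370))[n]
    u0,v0,u1,v1=box; g=p[v0:v1,u0:u1].max(2)<60; ys,xs=np.nonzero(g)
    print("mount px",xs.mean()+u0,ys.mean()+v0,"x",xs.min()+u0,xs.max()+u0,"y",ys.min()+v0,ys.max()+v0, ray_z(n,xs.mean()+u0,ys.mean()+v0,17))
    # black hole in the stage
  cv2.imwrite("pics/hole_s.png",cv2.resize(cv2.imread("pics/scene0.png")[155:205,130:205]*2,None,fx=8,fy=8,interpolation=cv2.INTER_CUBIC))
  cv2.imwrite("pics/hole_d.png",cv2.resize(cv2.imread("pics/side0.png")[105:145,270:345]*2,None,fx=8,fy=8,interpolation=cv2.INTER_CUBIC))
E
python3 fit.py
```

```text
scene 7262 ((568.58154296875, -124.92442321777344), (244.29824829101562, 203.64306640625), 81.3282470703125) z 249.9592025857695
((571.0970458984375, -122.05259704589844), (246.79876708984375, 204.24609375), 81.40403747558594)
mount px 348.03731343283584 278.35820895522386 x 342 354 y 272 285 [456.37290704 274.65041179  17.        ]
side 4711 ((567.8037719726562, -124.77290344238281), (245.0146026611328, 203.510986328125), 81.25) z 250.01700443090215
((564.7909545898438, -117.91184997558594), (254.55828857421875, 208.62513732910156), 81.47809600830078)
mount px 257.9881305637982 355.31454005934717 x 249 267 y 345 366 [454.32174126 274.00646373  17.        ]
```

Run:
```python
import cv2,numpy as np
a=cv2.imread("pics/hole_s.png");b=cv2.imread("pics/hole_d.png");cv2.imwrite("pics/hole.png",np.vstack([a,b])[:, :])
print(np.vstack([a,b]).shape)
```

```text
(720, 600, 3)
```

View pics/hole_s.png

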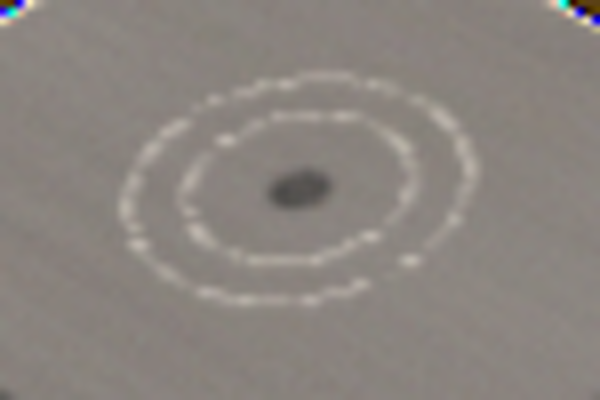

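View pics/hole_d.png

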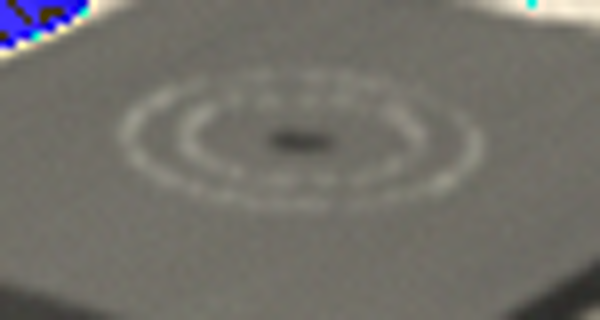

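The crop confirms a plain black round disc standing on the cork, next to the rectangular block. The hole is at scene px (167.1,178.1) and side px (307.1,122.1).

Run:
```python
from fit import *
print(ray_z("scene",167.06,178.06,250),ray_z("side",307.06,122.06,250))
s=read_state(); R=Ro.from_euler('xyz',s['eef_rot']).as_matrix(); print(R)
# orange / turq reference for cross-camera consistency not needed
```

```text
[ 568.40597615 -123.81283631  250.        ] [ 568.17547358 -124.05074082  250.        ]
[[ 2.76181151e-01 -2.76928730e-04 -9.61105559e-01]
 [ 9.61105208e-01 -8.21636740e-04  2.76181287e-01]
 [-8.66162171e-04 -9.99999624e-01  3.92370642e-05]]
```

```bash
cat >> h.py <<'E'
YAW=np.deg2rad(-8.7); O=np.array([568.3,-124,0])
RS=Ro.from_euler('z',YAW).as_matrix()
def s2w(p): return O+RS@np.array(p,float)
def w2s(p): return RS.T@(np.array(p,float)-O)
def Rtool(lean): # tool x=scope x, y=(0,-sin,-cos), degrees
    a=np.deg2rad(lean); X=np.array([1,0,0.]);Y=np.array([0,-np.sin(a),-np.cos(a)]); return RS@np.stack([X,Y,np.cross(X,Y)],1)
def go(p,R=None):
    s=read_state(); R0=Ro.from_euler('xyz',s['eef_rot']).as_matrix()
    if R is None: R=R0
    print("t",round(s['clock'],2),"shift",np.round(R0.T@(np.array(p)-s['eef_pos']),1),"turn",np.round(np.rad2deg(Ro.from_matrix(R0.T@R).as_rotvec()),2))
def st():
    s=read_state(); R0=Ro.from_euler('xyz',s['eef_rot']).as_matrix()
    print("t",round(s['clock'],2),"pos",np.round(s['eef_pos'],1),"scope",np.round(w2s(s['eef_pos']),1),"tooly_s",np.round(RS.T@R0[:,1],3),"tilt",np.round(np.rad2deg(Ro.from_matrix(Rtool(0).T@R0).as_rotvec()),1),"F",np.round(s['wrist_force'],1),"gap",round(s['finger_gap'],1),"q",np.round(s['joints'],3))
E
python3 -m handwheel '[[[-16,0,-36,0,7,0,0.3],[-32,0,-72,0,14,0,0.3],[-48,0,-108,0,21,0,0.3],[-64,0,-145,0,28,0,0.3],[-80,0,-181,0,35,0,0.3]]]' 10
python3 -c "
from h import *
st(); go([455.4,274.3,130],Rtool(0))"
```

```text
clock: 0.57
eef_pos: [304.8, 400.1, 213.0]
eef_rot: [-1.571, 0.001, 0.674]
wrist_force: [0.3, 0.2, 0.2]
finger_gap: 64.2
t 0.57 pos [304.8 400.1 213. ] scope [-339.8  478.2  213. ] tooly_s [-0.    -0.001 -1.   ] tilt [ -0.  -47.3   0. ] F [0.3 0.2 0.2] gap 64.2 q [ 0.847  0.196  1.652 -0.     1.295  0.173]
t 0.57 shift [  39.2   83.1 -192.3] turn [ 5.000e-02  4.734e+01 -3.000e-02]
```

```bash
python3 -m handwheel '[[[8,10,-38,0,7,0,0.3],[16,25,-77,0,14,0,0.3],[24,40,-115,0,21,0,0.3],[32,55,-154,0,28,0,0.3],[39,70,-192,0,35,0,0.3]]]' 
python3 -c "
from h import *
st(); go([455.4,274.3,130],Rtool(0))"
```

```text
clock: 0.98
eef_pos: [455.1, 273.9, 143.0]
eef_rot: [-1.572, 0.0, 0.058]
wrist_force: [0.7, 0.9, -0.1]
finger_gap: 61.3
t 0.98 pos [455.1 273.9 143. ] scope [-172.1  376.2  143. ] tooly_s [-0.    -0.001 -1.   ] tilt [ -0.1 -12.    0. ] F [ 0.7  0.9 -0.1] gap 61.3 q [ 4.730e-01  3.280e-01  1.656e+00 -1.000e-03  1.158e+00  4.160e-01]
t 0.98 shift [ 0.3 13.   0.4] turn [ 0.05 11.99 -0.02]
```

```bash
python3 -m handwheel '[[[0,13,0,0,6,0,0.3],[0,25,0,0,12,0,0.3],[0,33,0,0,12,0,0.3],[0,33,0,0,12,0,0.3]]]'
cat >> h.py <<'E'
def wray(u,v):
    c=imaging.get_calibration("wrist");K=np.array(c["mtx"]);H=np.array(c["hand_eye"])
    dx,dy=(u-K[0,2])/K[0,0],(v-K[1,2])/K[1,1]; th=np.hypot(dx,dy)
    d=np.array([np.sin(th)*dx/th,np.sin(th)*dy/th,np.cos(th)]); return H[:3,3],H[:3,:3]@d
def wz(u,v,z,s):
    R0=Ro.from_euler('xyz',s['eef_rot']).as_matrix(); o,d=wray(u,v); o=R0@o+s['eef_pos']; d=R0@d
    return o+d*(z-o[2])/d[2]
def wproj(X,s):
    c=imaging.get_calibration("wrist");K=np.array(c["mtx"]);H=np.array(c["hand_eye"])
    R0=Ro.from_euler('xyz',s['eef_rot']).as_matrix()
    p=R0.T@(np.array(X)-s['eef_pos']); p=H[:3,:3].T@(p-H[:3,3]); th=np.arctan2(np.hypot(p[0],p[1]),p[2]); r=np.hypot(p[0],p[1])
    return K[0,2]+K[0,0]*th*p[0]/r, K[1,2]+K[1,1]*th*p[1]/r
def snap(n,name,box=None,f=1,gain=1):
    s=read_state(); p,d=imaging.camera(n); np.save(f"pics/{name}_d.npy",d); cv2.imwrite(f"pics/{name}_full.png",p[:,:,::-1])
    q=p[:,:,::-1]
    if box: q=q[box[1]:box[3],box[0]:box[2]]
    q=cv2.convertScaleAbs(q,alpha=gain)
    cv2.imwrite(f"pics/{name}.png",cv2.resize(q,None,fx=f,fy=f,interpolation=cv2.INTER_CUBIC)); return s,p,d
E
python3 -c "
from h import *
st(); s,p,d=snap('wrist','w1'); print(wproj([455.4,274.3,28],s))"
```

```text
clock: 1.32
eef_pos: [454.3, 273.5, 108.3]
eef_rot: [-1.573, 0.002, -0.149]
wrist_force: [-0.8, 1.2, -0.5]
finger_gap: 61.1
t 1.32 pos [454.3 273.5 108.3] scope [-172.8  375.6  108.3] tooly_s [-0.002 -0.003 -1.   ] tilt [-0.1 -0.2  0.1] F [-0.8  1.2 -0.5] gap 61.1 q [ 4.730e-01  3.710e-01  1.687e+00 -1.000e-03  1.087e+00  6.220e-01]
(np.float64(282.04586932754495), np.float64(211.92248600629182))
```

View pics/w1.png

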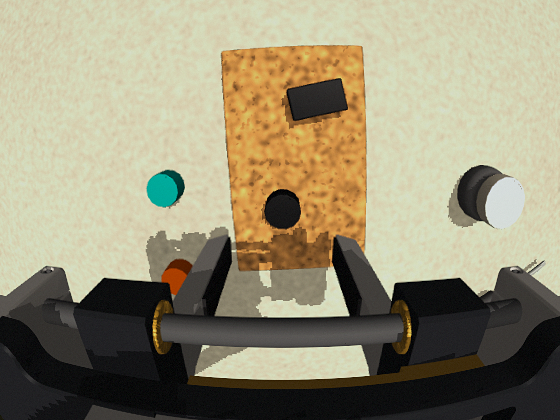

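The wrist view shows the mount at (282,209), midway between the fingers at columns 231 and 333. The block is at (317,98), clear of them.

Run:
```python
from h import *
p=cv2.imread("pics/w1_full.png"); s=read_state()
g=np.zeros(p.shape[:2],np.uint8); g[180:240,255:310]=(p[180:240,255:310].max(2)<55)
nl,lab,stt,cen=cv2.connectedComponentsWithStats(g); k=1+stt[1:,4].argmax(); print(stt[k],cen[k])
# disc mostly seen from above; predicted silhouette by projecting model
t=np.linspace(0,2*np.pi,60)
def cent(x,y):
    pts=np.array([wproj([x+15*np.cos(a),y+15*np.sin(a),z],s) for a in t for z in (6,28)],np.float32)
    h=cv2.convexHull(pts); M=cv2.moments(h); return np.array([M['m10']/M['m00'],M['m01']/M['m00']]),cv2.boundingRect(h)
from scipy.optimize import fsolve
x=fsolve(lambda q:cent(*q)[0]-cen[k],[455,274]); print(x,cent(*x)[1])
```

```text
[ 264  189   37   40 1121] [282.16859946 208.73059768]
[455.87690978 274.52406966] (263, 187, 38, 43)
```

```bash
python3 -c "
from h import *
go([455.7,274.4,17.5],Rtool(0))"
python3 -m handwheel '[[[1,25,1,0,0,0,0.3],[1,50,1,0,0,0,0.3],[1,70,1,0,0,0,0.3],[1,80,1,0,0,0,0.3],[1,80,1,0,0,0,0.3]]]' 
python3 -c "
from h import *
st();go([455.7,274.4,17.5],Rtool(0))"
```

```text
t 1.37 shift [ 1.1 92.   0.8] turn [ 0.1   0.24 -0.07]
clock: 1.78
eef_pos: [454.9, 274.6, 28.4]
eef_rot: [-1.574, 0.003, -0.145]
wrist_force: [-0.0, 0.5, 0.6]
finger_gap: 61.0
t 1.78 pos [454.9 274.6  28.4] scope [-172.4  376.9   28.4] tooly_s [-0.003 -0.003 -1.   ] tilt [-0.2 -0.4  0.2] F [-0.   0.5  0.6] gap 61.0 q [ 4.750e-01  4.920e-01  1.731e+00 -1.000e-03  9.230e-01  6.200e-01]
t 1.78 shift [ 0.9 10.9 -0.1] turn [ 0.17  0.39 -0.18]
```

```bash
python3 -m handwheel '[[[1,6,0,0,0,0,0.3],[1,11,0,0,0,0,0.3],[1,11,0,0,0,0,0.3],[1,11,0,0,0,0,-0.2]]]' 8
python3 -c "
from h import *
st();"
python3 -m handwheel '[[[0,0,0,0,0,0,-0.8],[0,0,0,0,0,0,-0.8],[0,0,0,0,0,0,-0.8],[0,0,0,0,0,0,-0.8],[0,0,0,0,0,0,-0.8]]]' 8
python3 -c "
from h import *
st();"
```

```text
clock: 2.12
eef_pos: [456.1, 274.6, 17.9]
eef_rot: [-1.573, 0.003, -0.145]
wrist_force: [-0.2, -1.1, -0.8]
finger_gap: 57.6
t 2.12 pos [456.1 274.6  17.9] scope [-171.2  377.1   17.9] tooly_s [-0.003 -0.003 -1.   ] tilt [-0.2 -0.4  0.1] F [-0.2 -1.1 -0.8] gap 57.6 q [ 4.740e-01  5.110e-01  1.732e+00 -1.000e-03  9.020e-01  6.190e-01]
clock: 2.53
eef_pos: [456.1, 274.7, 18.1]
eef_rot: [-1.573, 0.002, -0.145]
wrist_force: [-0.7, 0.0, 0.7]
finger_gap: 29.5
t 2.53 pos [456.1 274.7  18.1] scope [-171.2  377.1   18.1] tooly_s [-0.002 -0.003 -1.   ] tilt [-0.1 -0.4  0.1] F [-0.7  0.   0.7] gap 29.5 q [ 4.740e-01  5.110e-01  1.732e+00 -1.000e-03  9.020e-01  6.190e-01]
```

```bash
python3 -m handwheel '[[[0,-15,0,0,0,0,-0.8],[0,-45,0,0,0,0,-0.8],[0,-80,0,0,0,0,-0.8],[0,-115,-5,0,0,0,-0.8],[5,-145,-20,0,0,0,-0.8]]]' 10
python3 -m handwheel '[[[14,-25,-30,0,0,0,-0.8],[28,-50,-60,0,0,0,-0.8],[42,-75,-90,0,0,0,-0.8],[56,-100,-115,0,0,0,-0.8],[70,-125,-140,0,0,0,-0.8]]]' 10
python3 -c "
from h import *
st();go(s2w([0,0,300]),Rtool(0)); snap('wrist','w2')"
```

```text
clock: 2.95
eef_pos: [458.2, 255.3, 165.4]
eef_rot: [-1.572, 0.002, -0.143]
wrist_force: [1.6, -0.3, 0.3]
finger_gap: 29.8
clock: 3.37
eef_pos: [507.8, 105.3, 292.0]
eef_rot: [-1.572, 0.001, -0.143]
wrist_force: [0.0, -0.6, -0.7]
finger_gap: 29.8
t 3.37 pos [507.8 105.3 292. ] scope [-94.5 217.5 292. ] tooly_s [-0.001 -0.002 -1.   ] tilt [-0.1 -0.5  0.1] F [ 0.  -0.6 -0.7] gap 29.8 q [ 1.340e-01  1.810e-01  1.487e+00 -1.000e-03  1.476e+00  2.780e-01]
t 3.37 shift [  92.7   -7.8 -218.3] turn [ 0.09  0.49 -0.07]
```

View pics/w2.png

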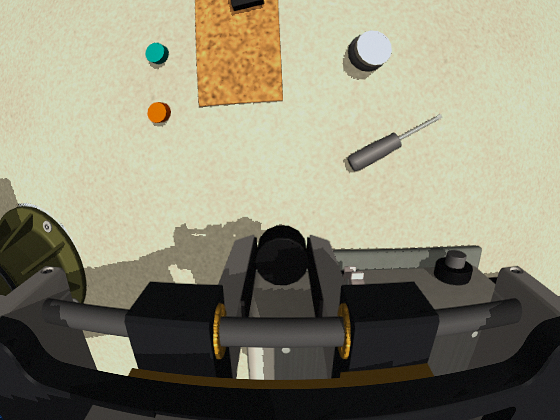

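```bash
python3 -m handwheel '[[[15,-6,-35,0,0,0,-0.8],[31,-8,-70,0,0,0,-0.8],[46,-8,-108,0,0,0,-0.8],[62,-8,-145,0,0,0,-0.8],[78,-8,-180,0,0,0,-0.8]]]' 10
python3 -m handwheel '[[[6,0,-35,0,0.5,0,-0.8],[13,0,-65,0,0.5,0,-0.8],[15,0,-85,0,0.5,0,-0.8],[15,0,-96,0,0.5,0,-0.8],[15,0,-96,0,0.5,0,-0.8]]]' 10
python3 -c "
from h import *
st();go(s2w([0,0,300]),Rtool(0)); s,p,d=snap('wrist','w3'); print(wproj(s2w([0,0,250]),s))"
```

```text
clock: 3.83
eef_pos: [561.3, -89.6, 305.5]
eef_rot: [-1.572, -0.005, -0.146]
wrist_force: [1.5, 0.4, -0.2]
finger_gap: 29.5
clock: 4.25
eef_pos: [561.8, -188.3, 305.3]
eef_rot: [-1.572, -0.005, -0.157]
wrist_force: [-0.7, -0.5, -1.2]
finger_gap: 29.6
t 4.25 pos [ 561.8 -188.3  305.3] scope [  3.3 -64.5 305.3] tooly_s [ 0.005 -0.001 -1.   ] tilt [-0.1  0.3 -0.3] F [-0.7 -0.5 -1.2] gap 29.6 q [-0.385  0.346  1.251  0.     1.54  -0.229]
t 4.25 shift [-3.6  5.2 64.5] turn [ 0.06 -0.27  0.27]
(np.float64(274.9452750514986), np.float64(133.892107259468))
```

View pics/w3.png

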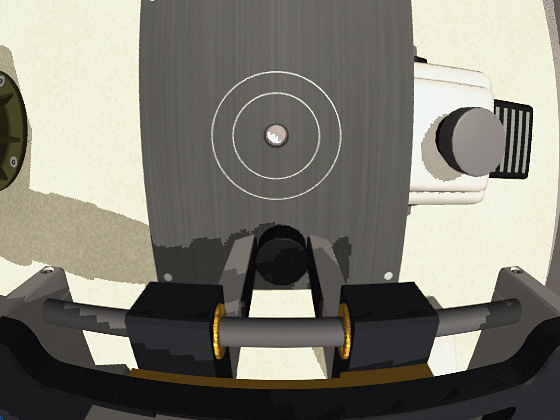

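The hole and its rings are centred at about (276,135), within about 1 px of the prediction. The mount hangs at (282,255) between the fingers. Next I'll refine both.

Run:
```python
from h import *
p=cv2.imread("pics/w3_full.png"); s=read_state()
a=cv2.resize(p[60:210,200:350],None,fx=4,fy=4,interpolation=cv2.INTER_CUBIC)
b=cv2.resize(cv2.convertScaleAbs(p[215:300,230:340],alpha=3,beta=20),None,fx=6,fy=6,interpolation=cv2.INTER_CUBIC)
cv2.imwrite("pics/w3a.png",a);cv2.imwrite("pics/w3b.png",b)
g=p.max(2); ys,xs=np.nonzero((g[60:210,200:350]>130)); xs=xs+200;ys=ys+60
r=np.hypot(xs-276,ys-135); m=(r>55)&(r<75); e=cv2.fitEllipse(np.stack([xs[m],ys[m]],1).astype(np.float32)); print(e)
m=(r>35)&(r<50); e2=cv2.fitEllipse(np.stack([xs[m],ys[m]],1).astype(np.float32)); print(e2)
for e_ in (e,e2):
  W=wz(e_[0][0],e_[0][1],250,s); print(W,w2s(W))
# predicted silhouette of mount at TCP offset (0,?)
R0=Ro.from_euler('xyz',s['eef_rot']).as_matrix()
t=np.linspace(0,2*np.pi,80)
for dz in(-2,0,2):
  pts=[wproj(s['eef_pos']+R0@np.array([15*np.cos(q),yy,dz+15*np.sin(q)]),s) for q in t for yy in (-10.5,11.5)]
  pts=np.array(pts,np.float32); print(dz,cv2.boundingRect(pts), "bottom disc row range",pts[1::2,1].min(),pts[1::2,1].max(),"top",pts[0::2,1].min(),pts[0::2,1].max())
```

```text
((275.8833312988281, 135.0424041748047), (127.42407989501953, 128.73643493652344), 88.50934600830078)
((275.78094482421875, 135.3938446044922), (85.57624816894531, 86.38093566894531), 94.29815673828125)
[ 568.98922713 -123.43371632  250.        ] [  0.59564027   0.66402102 250.        ]
[ 568.88138734 -123.66358919  250.        ] [  0.52381206   0.42048115 250.        ]
-2 (252, 226, 56, 64) bottom disc row range 226.22615 271.61707 top 239.96149 289.3529
0 (252, 223, 57, 64) bottom disc row range 223.01225 268.76282 top 236.4133 286.28973
2 (252, 219, 57, 65) bottom disc row range 219.77682 265.8832 top 232.83519 283.19324
```

View pics/w3b.png

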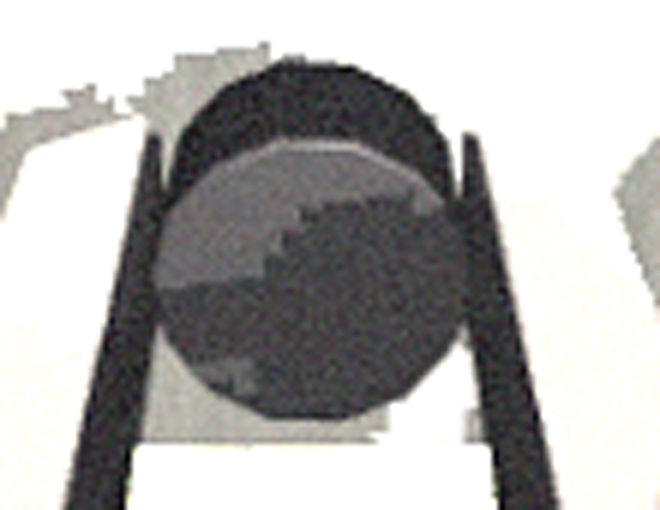

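```bash
python3 -m handwheel '[[[-1,0,18,0,0,0,-0.8],[-2,4,40,0,0,0.2,-0.8],[-3,12,56,0,0,0.3,-0.8],[-3,24,65,0,0,0.3,-0.8],[-3,33,65,0,0,0.3,-0.8]]]' 10
python3 -m handwheel '[[[0,0,0,0,0,0,-0.8],[0,0,0,0,0,0,-0.8]]]' 10
python3 -c "
from h import *
st();go(s2w([0.3,0.6,262.1]),Rtool(0))"
```

```text
clock: 4.72
eef_pos: [569.4, -118.9, 272.0]
eef_rot: [-1.571, 0.0, -0.152]
wrist_force: [-0.2, -0.1, -1.0]
finger_gap: 29.7
clock: 4.88
eef_pos: [569.3, -118.1, 272.0]
eef_rot: [-1.571, 0.001, -0.151]
wrist_force: [0.2, 0.7, -0.6]
finger_gap: 29.4
t 4.88 pos [ 569.3 -118.1  272. ] scope [1.00e-01 5.90e+00 2.72e+02] tooly_s [-0.001 -0.    -1.   ] tilt [-0.  -0.1  0. ] F [ 0.2  0.7 -0.6] gap 29.4 q [-0.268  0.335  1.34  -0.     1.467 -0.117]
t 4.88 shift [ 0.2  9.9 -5.3] turn [ 0.01  0.05 -0.03]
```

```bash
python3 -m handwheel '[[[0.2,0,-3,0,0,0,-0.8],[0.2,0,-5.3,0,0,0,-0.8],[0.2,3,-5.3,0,0,0,-0.8],[0.2,7,-5.3,0,0,0,-0.8],[0.2,7,-5.3,0,0,0,-0.8]]]' 10
python3 -m handwheel '[[[0,0,0,0,0,0,-0.8],[0,0,0,0,0,0,-0.8]]]' 10
python3 -c "
from h import *
st();go(s2w([0.3,0.6,262.1]),Rtool(0));snap('side','s1',(250,80,370,170),5,1.5);snap('scene','c1',(120,130,220,220),5,1.5)"
```

```text
clock: 5.3
eef_pos: [568.4, -123.7, 264.0]
eef_rot: [-1.571, 0.002, -0.151]
wrist_force: [0.2, 0.5, -0.3]
finger_gap: 29.9
clock: 5.47
eef_pos: [568.4, -123.7, 263.9]
eef_rot: [-1.571, 0.002, -0.152]
wrist_force: [-0.7, -1.4, -0.6]
finger_gap: 29.7
t 5.47 pos [ 568.4 -123.7  263.9] scope [  0.    0.3 263.9] tooly_s [-0.002  0.    -1.   ] tilt [ 0.  -0.   0.1] F [-0.7 -1.4 -0.6] gap 29.7 q [-0.277  0.341  1.351 -0.     1.452 -0.126]
t 5.47 shift [0.3 1.8 0.3] turn [-0.    0.02 -0.11]
```

View pics/s1.png

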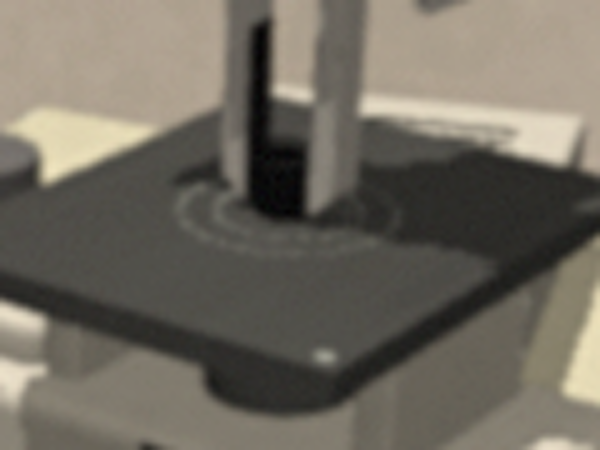

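View pics/c1.png

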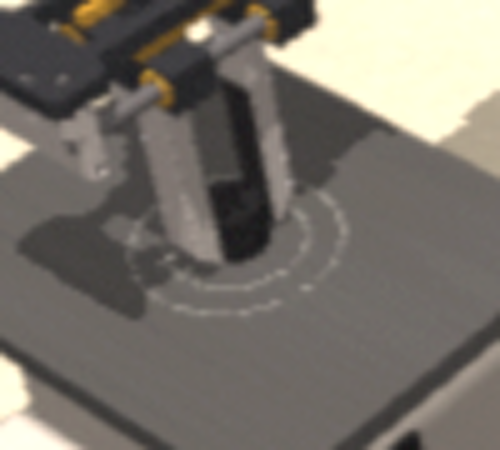

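The mount is held just above the ring centre. Now I'll lower it gently.

```bash
python3 -m handwheel '[[[0.3,0.5,0.3,0,0,0,-0.8],[0.3,1,0.3,0,0,0,-0.8],[0.3,1.4,0.3,0,0,0,-0.8]]]' 10
python3 -c "
from h import *
st()"
python3 -m handwheel '[[[0,0.3,0,0,0,0,-0.8],[0,0.5,0,0,0,0,-0.8],[0,0.5,0,0,0,0,-0.8]]]' 10
python3 -c "
from h import *
st()"
```

```text
clock: 5.82
eef_pos: [568.8, -123.3, 262.7]
eef_rot: [-1.571, 0.001, -0.151]
wrist_force: [-0.4, 0.3, -0.4]
finger_gap: 29.4
t 5.82 pos [ 568.8 -123.3  262.7] scope [  0.4   0.7 262.7] tooly_s [-0.001 -0.    -1.   ] tilt [-0.  -0.   0.1] F [-0.4  0.3 -0.4] gap 29.4 q [-0.276  0.342  1.352 -0.     1.449 -0.125]
clock: 6.07
eef_pos: [568.8, -123.4, 262.2]
eef_rot: [-1.571, 0.002, -0.151]
wrist_force: [0.2, -0.2, -0.5]
finger_gap: 29.7
t 6.07 pos [ 568.8 -123.4  262.2] scope [  0.4   0.7 262.2] tooly_s [-0.002 -0.    -1.   ] tilt [-0.  -0.   0.1] F [ 0.2 -0.2 -0.5] gap 29.7 q [-0.276  0.342  1.353 -0.     1.448 -0.125]
```

```bash
python3 -m handwheel '[[[0,0.4,0,0,0,0,-0.8],[0,0.6,0,0,0,0,-0.8],[0,0.6,0,0,0,0,-0.8]]]' 10
python3 -c "
from h import *
st()"
```

```text
clock: 6.32
eef_pos: [568.9, -123.3, 262.1]
eef_rot: [-1.571, 0.001, -0.151]
wrist_force: [-1.8, 0.4, 5.2]
finger_gap: 29.7
t 6.32 pos [ 568.9 -123.3  262.1] scope [  0.4   0.8 262.1] tooly_s [-0.001 -0.    -1.   ] tilt [-0.  -0.   0.1] F [-1.8  0.4  5.2] gap 29.7 q [-0.276  0.342  1.353 -0.     1.447 -0.125]
```

```bash
python3 -m handwheel '[[[0,0,0,0,0,0,-0.3],[0,0,0,0,0,0,-0.2],[0,0,0,0,0,0,-0.1],[0,0,0,0,0,0,0],[0,0,0,0,0,0,0]]]' 10
python3 -c "
from h import *
st()"
python3 -m handwheel '[[[0,-10,0,0,0,0,0],[0,-25,0,0,0,0,0],[0,-45,0,0,0,0,0],[0,-70,0,0,0,0,0],[0,-90,-10,0,0,0,0]]]' 10
python3 -m handwheel '[[[0,0,-30,0,0,0,-0.5],[0,0,-60,0,0,0,-1],[0,0,-60,0,0,0,-1]]]' 10
python3 -c "
from h import *
st();s,p,d=snap('wrist','w4'); print(wproj(s2w([0,0,250]),s))
snap('side','s2',(250,80,370,170),5,1.5);snap('scene','c2',(120,130,220,220),5,1.5)"
```

```text
clock: 6.73
eef_pos: [568.8, -123.3, 261.9]
eef_rot: [-1.571, 0.001, -0.151]
wrist_force: [-0.7, -0.4, 0.4]
finger_gap: 46.8
t 6.73 pos [ 568.8 -123.3  261.9] scope [  0.4   0.7 261.9] tooly_s [-0.001 -0.    -1.   ] tilt [-0.  -0.   0.1] F [-0.7 -0.4  0.4] gap 46.8 q [-0.276  0.342  1.354 -0.     1.447 -0.125]
clock: 7.15
eef_pos: [567.6, -132.3, 354.5]
eef_rot: [-1.571, -0.0, -0.15]
wrist_force: [0.1, 0.6, -0.1]
finger_gap: 47.1
clock: 7.4
eef_pos: [557.8, -195.3, 355.3]
eef_rot: [-1.572, -0.001, -0.153]
wrist_force: [-0.4, -0.4, 0.3]
finger_gap: 30.5
t 7.4 pos [ 557.8 -195.3  355.3] scope [  0.4 -72.1 355.3] tooly_s [ 0.001 -0.001 -1.   ] tilt [-0.1  0.1 -0.1] F [-0.4 -0.4  0.3] gap 30.5 q [-3.990e-01  3.370e-01  1.151e+00 -1.000e-03  1.653e+00 -2.450e-01]
(np.float64(280.0325348388991), np.float64(121.85415262233296))
```

View pics/w4.png

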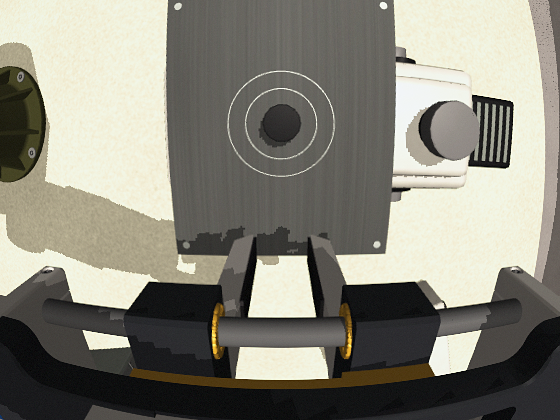

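View pics/c2.png

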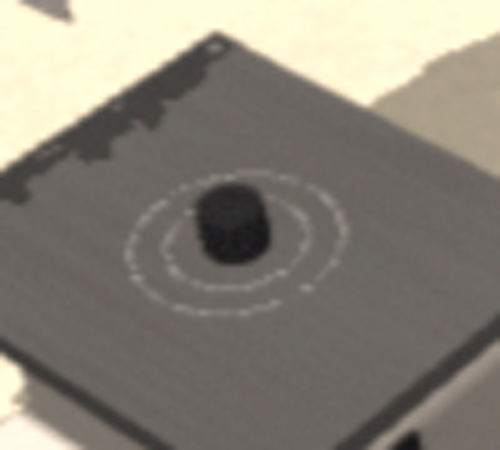

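View pics/s2.png

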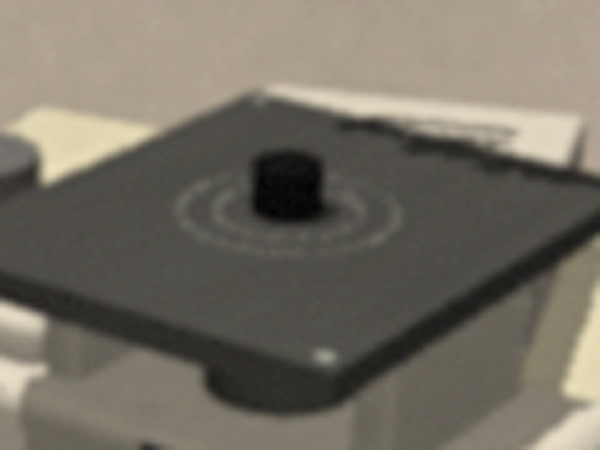

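Run:
```python
from h import *
from scipy.optimize import fsolve,least_squares
p=cv2.imread("pics/w4_full.png"); s=dict(eef_pos=np.array([557.8,-195.3,355.3]),eef_rot=np.array([-1.572,-.001,-.153]))
g=p.max(2); ys,xs=np.nonzero((g[60:190,215:345]>130)); xs=xs+215;ys=ys+60
r=np.hypot(xs-281,ys-124)
for lo,hi in((47,60),(30,42)):
  m=(r>lo)&(r<hi); e=cv2.fitEllipse(np.stack([xs[m],ys[m]],1).astype(np.float32)); print(e,w2s(wz(*e[0],250,s)))
k=((g[95:155,255:310]<62)).astype(np.uint8); cv2.imwrite("pics/k.png",cv2.resize(np.hstack([k*255,g[95:155,255:310]*2]),None,fx=7,fy=7))
def cent(x,y):
    t=np.linspace(0,2*np.pi,60)
    pts=np.array([wproj(s2w([x+15*np.cos(a),y+15*np.sin(a),z]),s) for a in t for z in (250,272)],np.float32); h=cv2.convexHull(pts); return h
print(cv2.boundingRect(cent(0.6,0.6)), cent(.6,.6).reshape(-1,2).mean(0))
```

```text
((280.6442565917969, 123.1579818725586), (105.06079864501953, 106.25853729248047), 88.37734985351562) [  0.54585226  -1.08699325 250.        ]
((280.6573181152344, 123.27880859375), (70.42984771728516, 71.18172454833984), 86.4521255493164) [  0.55665588  -1.18916912 250.        ]
(261, 102, 40, 39) [280.67004 121.56692]
```

View pics/k.png

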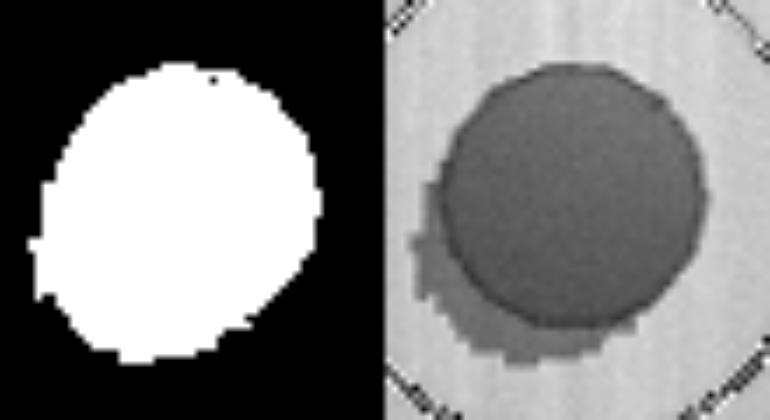

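Run:
```python
from h import *
from fit import ray_z
s=dict(eef_pos=np.array([557.8,-195.3,355.3]),eef_rot=np.array([-1.572,-.001,-.153]))
t=np.linspace(0,2*np.pi,72)
def hullc(pj,x,y):
    h=cv2.convexHull(np.array([pj(s2w([x+15*np.cos(a),y+15*np.sin(a),z])) for a in t for z in (250,272)],np.float32)); M=cv2.moments(h)
    return np.array([M['m10']/M['m00'],M['m01']/M['m00']]),M['m00'],h
def meas(name,box,thr):
    p=cv2.imread(f"pics/{name}_full.png"); u0,v0,u1,v1=box; g=p[v0:v1,u0:u1].max(2)
    if name!="w4": g=cv2.cvtColor(p,cv2.COLOR_BGR2GRAY)[v0:v1,u0:u1]
    k=(g<thr).astype(np.uint8); nl,lab,stt,cen=cv2.connectedComponentsWithStats(k,connectivity=4); i=1+stt[1:,4].argmax(); return cen[i]+[u0,v0],stt[i]
from scipy.optimize import fsolve
wp=lambda X:np.array(wproj(X,s)); 
for nm,pj,box,thrs in (("w4",wp,(255,95,310,155),(45,50,55)),("c2",lambda X:proj("scene",X)[0],(155,160,180,190),(30,35,40)),("s2",lambda X:proj("side",X)[0],(295,105,322,130),(25,30,35))):
  for thr in thrs:
    c,a=meas(nm,box,thr); q=fsolve(lambda v:hullc(pj,*v)[0]-c,[0,0]); print(nm,thr,c,a,"model area",hullc(pj,*q)[1],"mount scope",q)
for n,nm,box in (("scene","c2",(120,130,220,220)),("side","s2",(250,80,370,170))):
  p=cv2.imread(f"pics/{nm}_full.png");
```

```text
Traceback (most recent call last):
  File "h.py", line 33, in wproj
    c=imaging.get_calibration("wrist");K=np.array(c["mtx"]);H=np.array(c["hand_eye"])
ValueError: time passes only in moves, steps and waits
```

```bash
cat > q.py <<'E'
from h import *
import h
_c={n:imaging.get_calibration(n) for n in ("scene","side","wrist")}
class I: 
    get_calibration=staticmethod(lambda n:_c[n]); camera=imaging.camera
h.imaging=I
from scipy.optimize import fsolve
s=dict(eef_pos=np.array([557.8,-195.3,355.3]),eef_rot=np.array([-1.572,-.001,-.153]))
t=np.linspace(0,2*np.pi,72)
def hullc(pj,x,y):
    hh=cv2.convexHull(np.array([pj(s2w([x+15*np.cos(a),y+15*np.sin(a),z])) for a in t for z in (250,272)],np.float32)); M=cv2.moments(hh)
    return np.array([M['m10']/M['m00'],M['m01']/M['m00']]),M['m00']
def meas(name,box,thr):
    p=cv2.imread(f"pics/{name}_full.png"); u0,v0,u1,v1=box; g=p[v0:v1,u0:u1].max(2)
    k=(g<thr).astype(np.uint8); nl,lab,stt,cen=cv2.connectedComponentsWithStats(k,connectivity=4); i=1+stt[1:,4].argmax(); return cen[i]+[u0,v0],stt[i]
wp=lambda X:np.array(wproj(X,s)); 
for nm,pj,box,thrs in (("w4",wp,(255,95,310,155),(48,52,56)),("c2",lambda X:proj("scene",X)[0],(155,160,180,190),(30,35,40)),("s2",lambda X:proj("side",X)[0],(295,105,322,130),(25,30,35))):
  for thr in thrs:
    c,a=meas(nm,box,thr); q=fsolve(lambda v:hullc(pj,*v)[0]-c,[0,0]); print(nm,thr,c,a,"model area",hullc(pj,*q)[1],"mount scope",q)
E
python3 q.py
```

```text
w4 48 [278.13836478 131.21593291] [  7  18  38  29 477] model area 1171.2830979478313 mount scope [-1.37027317 -6.97610095]
w4 52 [279.27948718 127.38461538] [  6  12  40  36 780] model area 1174.00066967553 mount scope [-0.48131799 -3.98429642]
w4 56 [279.31476323 125.52460539] [   4    9   42   42 1077] model area 1175.129058492952 mount scope [-0.45160958 -2.53178335]
c2 30 [166.64285714 175.6031746 ] [  5   8  14  14 126] model area 218.95781535969581 mount scope [2.70250836 4.4330528 ]
c2 35 [166.23529412 174.74117647] [  5   8  14  15 170] model area 218.11890900728758 mount scope [1.29048341 1.69076882]
c2 40 [166.26923077 174.59340659] [  5   7  14  16 182] model area 217.96745233715046 mount scope [0.91399557 1.39560226]
s2 25 [307.16167665 117.10778443] [  6   6  14  13 167] model area 212.1414783311775 mount scope [-0.37992247  0.77975416]
s2 30 [307.16483516 117.37362637] [  5   5  16  15 182] model area 212.76128499757033 mount scope [-1.23896552  2.03647614]
s2 35 [307.23267327 117.16336634] [  5   5  17  15 202] model area 212.2704445202835 mount scope [-0.67256529  0.95355367]q.py:19: RuntimeWarning: The iteration is not making good progress, as measured by the 
 improvement from the last ten iterations.
  c,a=meas(nm,box,thr); q=fsolve(lambda v:hullc(pj,*v)[0]-c,[0,0]); print(nm,thr,c,a,"model area",hullc(pj,*q)[1],"mount scope",q)
```

The placing looks centred to about 1 mm in all three views, with the mount standing flat. For the wheel I'll move outward over +y at height, then lean 40° and view the dots.

```bash
python3 -m handwheel '[[[0,-5,35,0,0,0,-1],[0,-5,75,0,0,0,-1],[0,-5,115,0,0,0,-1],[0,-5,155,0,0,0,-1],[0,-5,195,0,0,0,-1]]]' 10
python3 -c "
from h import *
st();go(s2w([0,170,330]),Rtool(40))"
```

```text
clock: 7.97
eef_pos: [587.5, 4.5, 360.4]
eef_rot: [-1.57, -0.001, -0.15]
wrist_force: [0.4, -0.3, 0.5]
finger_gap: 0.7
t 7.97 pos [587.5   4.5 360.4] scope [ -0.4 129.9 360.4] tooly_s [ 0.001  0.    -1.   ] tilt [ 0.  -0.1 -0.1] F [ 0.4 -0.3  0.5] gap 0.7 q [-0.055  0.328  1.151  0.     1.662  0.095]
t 7.97 shift [ 0.5 30.4 40.1] turn [-40.02   0.11   0.09]
```

```bash
python3 -m handwheel '[[[0,0,15,-7,0,0,-1],[0,0,30,-14,0,0,-1],[0,5,40,-21,0,0,-1],[0,15,45,-28,0,0,-1],[0,30,45,-35,0,0,-1]]]' 10
python3 -c "
from h import *
st();go(s2w([0,158,200]),Rtool(40))"
```

```text
clock: 8.38
eef_pos: [594.4, 51.9, 332.1]
eef_rot: [-2.186, -0.005, -0.146]
wrist_force: [0.3, 0.1, 0.2]
finger_gap: 0.4
t 8.38 pos [594.4  51.9 332.1] scope [ -0.8 177.8 332.1] tooly_s [ 0.008 -0.577 -0.817] tilt [-35.2  -0.2  -0.4] F [0.3 0.1 0.2] gap 0.4 q [ 0.261  0.491  1.098 -0.575  1.782  0.351]
t 8.38 shift [-1.000e-01  1.193e+02  6.000e+01] turn [-4.77  0.07  0.45]
```

```bash
python3 -m handwheel '[[[0,25,12,-3,0,0,-1],[0,55,26,-5,0,0.4,-1],[0,85,42,-5,0,0.4,-1],[0,112,56,-5,0,0.4,-1],[0,119,60,-5,0,0.4,-1]]]' 10
python3 -c "
from h import *
st();s,p,d=snap('wrist','w5')
for k in ([0,50,105],[0,50+54*.887,105+54*.462],[0,50+62*.996,105+62*.087],[0,50+62*.643,105+62*.766]): print(wproj(s2w(k),s))"
```

```text
clock: 8.8
eef_pos: [590.7, 32.9, 195.8]
eef_rot: [-2.275, 0.006, -0.149]
wrist_force: [0.5, -0.0, 0.1]
finger_gap: 0.3
t 8.8 pos [590.7  32.9 195.8] scope [ -1.6 158.5 195.8] tooly_s [-0.003 -0.648 -0.762] tilt [-40.4  -0.3   0.3] F [ 0.5 -0.   0.1] gap 0.3 q [ 0.258  0.588  1.299 -0.634  1.582  0.507]
(np.float64(282.6776570142889), np.float64(220.44423004766023))
(np.float64(282.89754332849714), np.float64(215.95567525379647))
(np.float64(283.08574353718575), np.float64(187.17988004800992))
(np.float64(282.7315200689218), np.float64(244.454509205813))
```

View pics/w5.png

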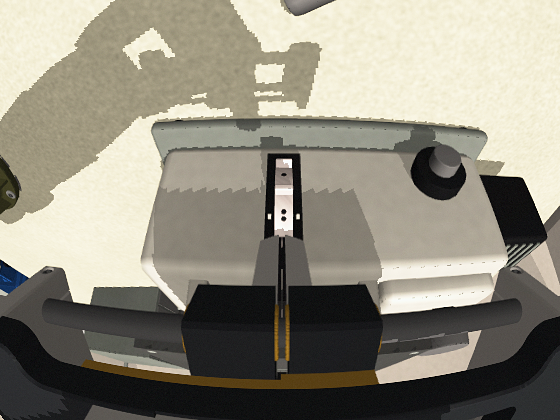

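```bash
python3 -c "
import cv2
p=cv2.imread('pics/w5_full.png')[145:245,245:320]
cv2.imwrite('pics/w5c.png',cv2.resize(p,None,fx=6,fy=6,interpolation=cv2.INTER_CUBIC))"
```

```text
(no output)
```

View pics/w5c.png

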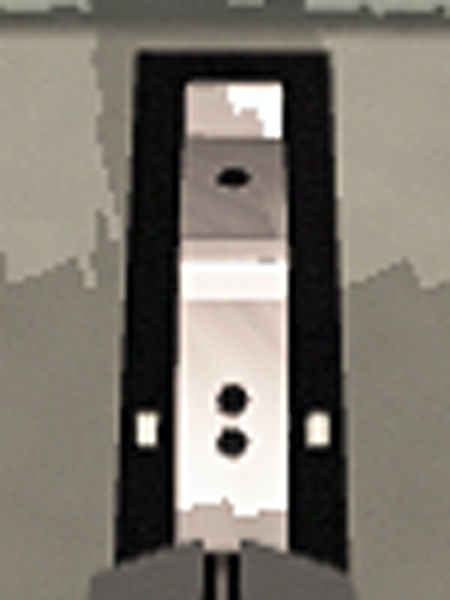

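At the pointer (white bars at crop row 430, picture row about 217) the flat shows two dots, with the one-dot flat below it. So I need three clicks up (2→5), pushing the 5° ridge down three times.

```bash
python3 -c "
from h import *
st();go(s2w([0,122,130]),Rtool(40))"
```

```text
t 8.85 pos [591.1  32.9 197. ] scope [ -1.2 158.5 197. ] tooly_s [-0.002 -0.647 -0.762] tilt [-40.3  -0.2   0.2] F [ 0.  -0.5 -1. ] gap 0.3 q [ 0.258  0.588  1.297 -0.635  1.583  0.506]
t 8.85 shift [ 1.4 74.7 15.5] turn [ 0.34  0.29 -0.13]
```

```bash
python3 -m handwheel '[[[1,20,4,0.3,0.3,0,-1],[1.4,42,9,0.3,0.3,0,-1],[1.4,62,13,0.3,0.3,0,-1],[1.4,75,15.5,0.3,0.3,0,-1],[1.4,75,15.5,0.3,0.3,0,-1]]]' 10
python3 -c "
from h import *
st();go(s2w([0,115.5,85]),Rtool(40));snap('side','s3',(230,100,350,220),5,1.3);snap('scene','c3',(160,130,260,250),5,1.3)"
```

```text
clock: 9.27
eef_pos: [586.4, -4.1, 129.3]
eef_rot: [-2.27, 0.003, -0.154]
wrist_force: [-0.4, 0.2, 0.2]
finger_gap: 0.6
t 9.27 pos [586.4  -4.1 129.3] scope [ -0.3 121.2 129.3] tooly_s [-0.004 -0.644 -0.765] tilt [-40.1   0.1   0.2] F [-0.4  0.2  0.2] gap 0.6 q [ 0.202  0.629  1.399 -0.654  1.436  0.555]
t 9.27 shift [ 0.4 37.6 24.2] turn [ 0.08  0.   -0.2 ]
```

View pics/s3.png

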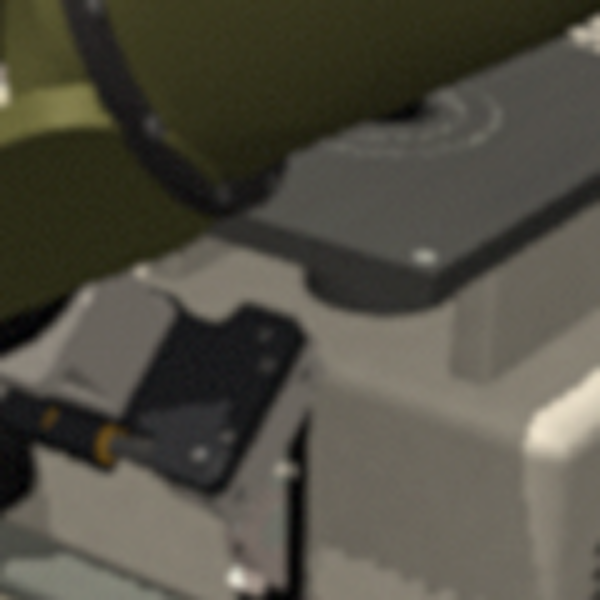

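View pics/c3.png

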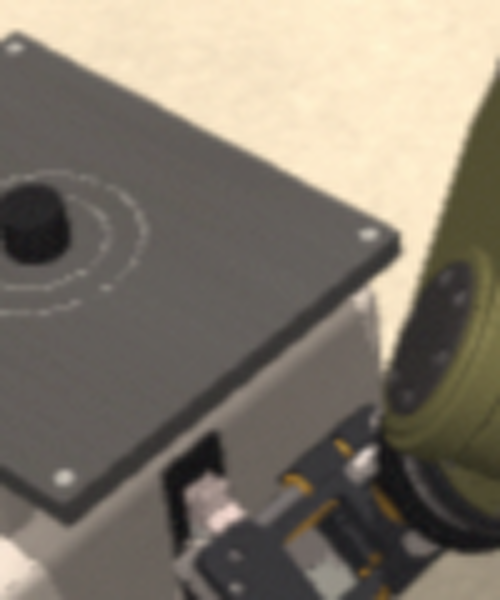

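Run:
```python
from h import *
for n,f in (("scene","c3"),("side","s3")):
    W=cloud(n,np.load(f"pics/{f}_d.npy")); S=(W-O)@RS
    d=np.load(f"pics/{f}_d.npy")
    m=(d>0)&(S[...,1]>60)&(S[...,1]<400)&(S[...,0]>-450)&(S[...,0]<150)&(S[...,2]>150)
    P=S[m]
    # distance to stage box
    lo=np.array([-100,-120,236]);hi=np.array([100,120,250]); q=np.clip(P,lo,hi); dist=np.linalg.norm(P-q,axis=1)
    far=dist>12; i=np.argsort(dist[far])[:400:40]; print(n,[(np.round(P[far][j]).tolist(),round(dist[far][j])) for j in i])
    for x0 in range(-400,101,50):
        b=(P[:,0]>x0)&(P[:,0]<=x0+50)&far&(P[:,2]>200)
        if b.any(): print(n,x0,"min y",P[b,1].min().round(),"min z",P[b,2].min().round(),b.sum())
```

```text
scene [([81.0, 154.0, 223.0], 37), ([21.0, 168.0, 238.0], 48), ([21.0, 170.0, 236.0], 50), ([87.0, 172.0, 243.0], 52), ([13.0, 174.0, 235.0], 54), ([-14.0, 176.0, 231.0], 56), ([81.0, 181.0, 253.0], 61), ([97.0, 66.0, 173.0], 63), ([85.0, 62.0, 172.0], 64), ([67.0, 67.0, 171.0], 65)]
scene -400 min y 230.0 min z 433.0 2149
scene -350 min y 209.0 min z 488.0 1752
scene -300 min y 98.0 min z 443.0 2019
scene -250 min y 132.0 min z 425.0 2491
scene -200 min y 144.0 min z 395.0 2514
scene -150 min y 164.0 min z 367.0 2524
scene -100 min y 193.0 min z 308.0 3037
scene -50 min y 158.0 min z 225.0 1621
scene 0 min y 157.0 min z 200.0 3174
scene 50 min y 154.0 min z 200.0 963
side [([-80.0, 157.0, 222.0], 39), ([-21.0, 171.0, 237.0], 51), ([-81.0, 180.0, 250.0], 60), ([-74.0, 66.0, 174.0], 62), ([-19.0, 63.0, 173.0], 63), ([-14.0, 65.0, 172.0], 64), ([-28.0, 64.0, 172.0], 64), ([-44.0, 66.0, 171.0], 65), ([-42.0, 67.0, 171.0], 65), ([-64.0, 64.0, 170.0], 66)]
side -400 min y 305.0 min z 483.0 2156
side -350 min y 207.0 min z 455.0 2518
side -300 min y 216.0 min z 425.0 4149
side -250 min y 216.0 min z 388.0 4434
side -200 min y 215.0 min z 356.0 3708
side -150 min y 231.0 min z 311.0 3319
side -100 min y 156.0 min z 200.0 3351
side -50 min y 162.0 min z 200.0 4092
side 0 min y 209.0 min z 200.0 869
side 50 min y 218.0 min z 200.0 43
```

Clearance to the stage is 37 mm or more. Starting the first stroke.

```bash
python3 -m handwheel '[[[0,4,2.5,0,0,0,-1],[0,8,5,0,0,0,-1],[0.2,12,7.5,0,0,0,-1],[0.2,16,10,0,0,0,-1],[0.3,20,13,0,0,0,-1]]]' 10
python3 -c "
from h import *
st();go(s2w([0,115.5,85]),Rtool(40))"
```

```text
clock: 9.78
eef_pos: [587.5, -5.3, 107.6]
eef_rot: [-2.268, -0.001, -0.153]
wrist_force: [0.4, 7.3, 1.4]
finger_gap: 0.8
t 9.78 pos [587.5  -5.3 107.6] scope [  1.  120.2 107.6] tooly_s [ 0.    -0.642 -0.767] tilt [-39.9   0.1  -0. ] F [0.4 7.3 1.4] gap 0.8 q [ 0.2    0.655  1.411 -0.658  1.4    0.578]
t 9.78 shift [-1.1 20.3 10.9] turn [-0.05 -0.08  0.01]
```

```bash
python3 -c "
from h import *
s,p,d=snap('wrist','w6',(220,100,350,260),4,1);snap('side','s4',(240,150,320,220),8,1.5);snap('scene','c4',(180,190,250,260),8,1.3);st()"
```

```text
t 9.93 pos [587.2  -5.5 107.2] scope [  0.8 120.  107.2] tooly_s [-0.001 -0.643 -0.766] tilt [-40.    0.1   0. ] F [0.8 4.5 0.4] gap 0.4 q [ 0.2    0.656  1.411 -0.659  1.4    0.578]
```

View pics/w6.png

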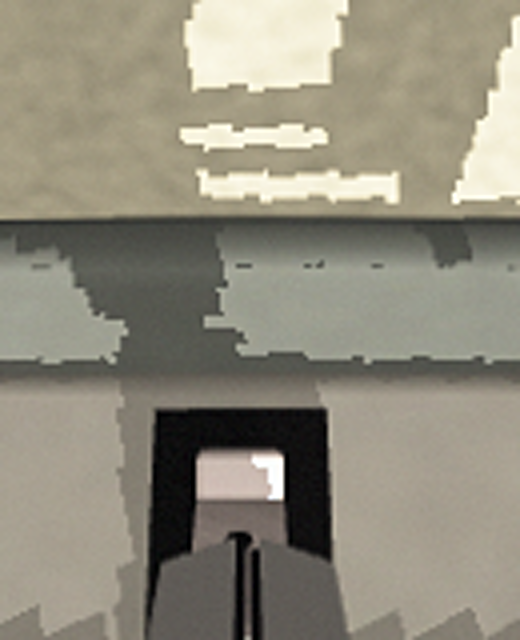

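View pics/s4.png

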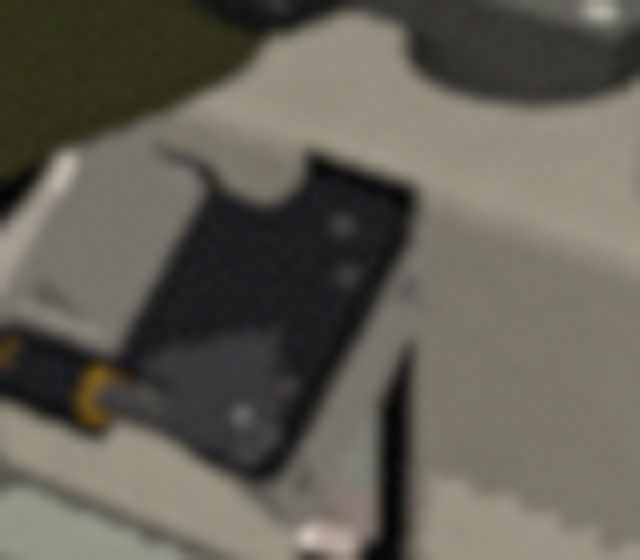

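View pics/c4.png

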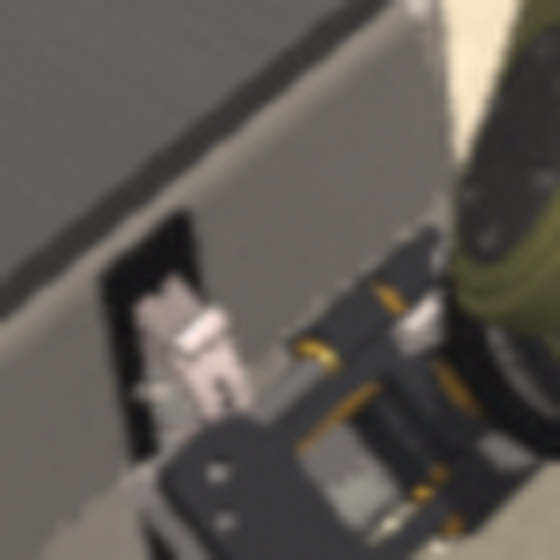

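The wheel hasn't turned. The two dots are still at the pointer, and the reaction is about 7 N nearly radial, so the tip slid past the ridge's outer face. I'll back off and come in about 4 mm deeper.

```bash
python3 -m handwheel '[[[-0.8,-5,6,0,0,0,-1],[-0.8,-14,-1,0,0,0,-1],[-0.8,-22,-8,0,0,0,-1],[-0.8,-15,-17,0,0,0,-1],[-0.8,-15,-17,0,0,0,-1]]]' 10
python3 -c "
from h import *
st();
for a in ([0,116.1,120],[0,116.1,104],[0,113.1,88]): go(s2w(a),Rtool(40))"
```

```text
clock: 10.35
eef_pos: [586.0, -10.4, 130.8]
eef_rot: [-2.269, -0.002, -0.154]
wrist_force: [0.4, 0.4, -0.4]
finger_gap: 0.4
t 10.35 pos [586.  -10.4 130.8] scope [  0.3 115.  130.8] tooly_s [ 0.    -0.643 -0.766] tilt [-40.    0.1  -0.1] F [ 0.4  0.4 -0.4] gap 0.4 q [ 0.192  0.621  1.407 -0.658  1.427  0.551]
t 10.35 shift [-0.4  7.6  7.8] turn [-0.02 -0.14  0.  ]
t 10.35 shift [-0.4 19.9 18.1] turn [-0.02 -0.14  0.  ]
t 10.35 shift [-0.4 34.  26. ] turn [-0.02 -0.14  0.  ]
```

```bash
python3 -m handwheel '[[[-0.4,4,4,0,0,0,-1],[-0.4,8,8,0,0,0,-1],[-0.4,11,10.5,0,0,0,-1],[-0.4,14,13,0,0,0,-1],[-0.4,17,15.5,0,0,0,-1]]]' 10
python3 -c "
from h import *
st();
for a in ([0,116.1,104],[0,113.1,88]): go(s2w(a),Rtool(40))
snap('scene','c5',(180,190,250,260),8,1.3)"
```

```text
clock: 10.77
eef_pos: [585.7, -9.3, 107.2]
eef_rot: [-2.269, -0.001, -0.154]
wrist_force: [0.9, 0.0, 2.1]
finger_gap: -0.0
t 10.77 pos [585.7  -9.3 107.2] scope [-1.000e-01  1.160e+02  1.072e+02] tooly_s [-0.    -0.643 -0.766] tilt [-40.    0.1  -0. ] F [0.9 0.  2.1] gap -0.0 q [ 0.194  0.651  1.419 -0.661  1.394  0.578]
t 10.77 shift [0.1 2.4 2.1] turn [-0.   -0.12 -0.01]
t 10.77 shift [ 0.1 16.6 10.1] turn [-0.   -0.12 -0.01]
```

View pics/c5.png

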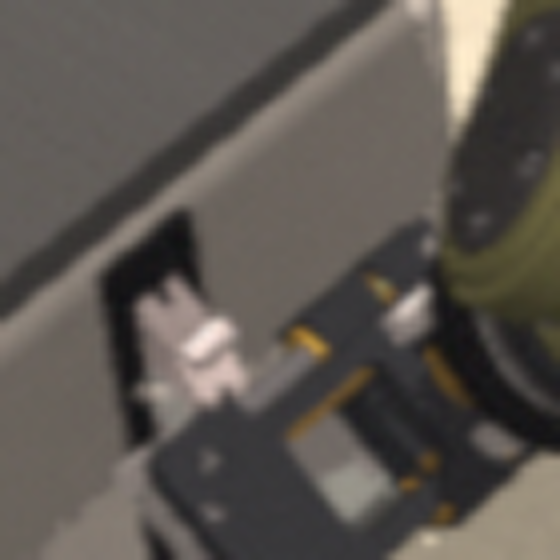

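The ridge at crop (208,345) has started to move, at about 2 N. Continuing the stroke.

```bash
python3 -m handwheel '[[[0,3,2.5,0,0,0,-1],[0,6.5,4.5,0,0,0,-1],[0,10,6.5,0,0,0,-1],[0,13.5,8.5,0,0,0,-1],[0,17,10.5,0,0,0,-1]]]' 10
python3 -c "
from h import *
st();
snap('scene','c6',(180,190,250,260),8,1.3)"
```

```text
clock: 11.23
eef_pos: [584.9, -12.3, 86.0]
eef_rot: [-2.269, 0.0, -0.154]
wrist_force: [-0.0, -0.2, 0.2]
finger_gap: 0.4
t 11.23 pos [584.9 -12.3  86. ] scope [ -0.5 113.   86. ] tooly_s [-0.001 -0.643 -0.766] tilt [-40.    0.1   0. ] F [-0.  -0.2  0.2] gap 0.4 q [ 0.19   0.677  1.432 -0.667  1.362  0.598]
```

View pics/c6.png

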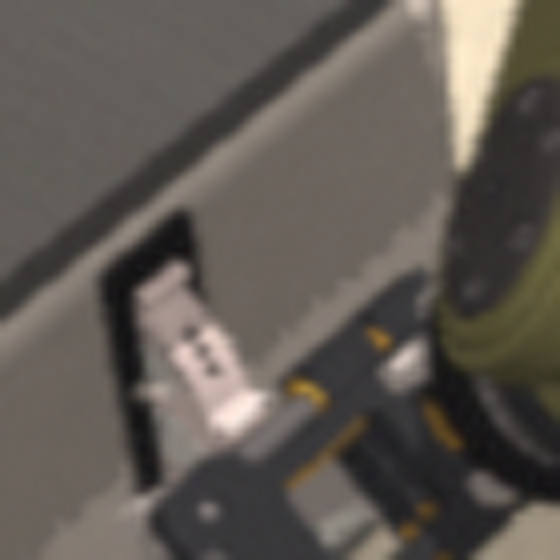

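The wheel clicked to three dots, seen at crop (200,350). Now out, up and over for the next stroke.

```bash
python3 -m handwheel '[[[0.4,-10,12,0,0,0,-1],[0.4,-27,-2,0,0,0,-1],[0.4,-44,-16,0,0,0,-1],[0.4,-38,-25,0,0,0,-1],[0.4,-36,-27,0,0,0,-1]]]' 10
python3 -c "
from h import *
st();
for a in ([0,116.1,120],[0,116.1,107],[0,113.1,86]): go(s2w(a),Rtool(40))"
```

```text
clock: 11.7
eef_pos: [585.8, -10.2, 131.3]
eef_rot: [-2.269, -0.001, -0.154]
wrist_force: [0.3, -0.0, -0.5]
finger_gap: -0.0
t 11.7 pos [585.8 -10.2 131.3] scope [1.000e-01 1.152e+02 1.313e+02] tooly_s [-0.    -0.643 -0.766] tilt [-40.    0.1  -0. ] F [ 0.3 -0.  -0.5] gap -0.0 q [ 0.193  0.62   1.407 -0.657  1.428  0.55 ]
t 11.7 shift [-0.1  8.   8. ] turn [-0.02 -0.12 -0.02]
t 11.7 shift [-0.1 18.  16.3] turn [-0.02 -0.12 -0.02]
t 11.7 shift [-0.1 36.  27.5] turn [-0.02 -0.12 -0.02]
```

```bash
python3 -m handwheel '[[[0,4,4,0,0,0,-1],[0,8,8,0,0,0,-1],[0,11,10.5,0,0,0,-1],[0,14,13,0,0,0,-1],[0,17,15.5,0,0,0,-1]]]' 10
python3 -m handwheel '[[[0,3.5,2.5,0,0,0,-1],[0,7,4.5,0,0,0,-1],[0,10.5,6.5,0,0,0,-1],[0,14,8.5,0,0,0,-1],[0,17.5,10.5,0,0,0,-1]]]' 10
python3 -c "
from h import *
st();
snap('scene','c7',(180,190,250,260),8,1.3)"
```

```text
clock: 12.12
eef_pos: [585.9, -9.0, 107.4]
eef_rot: [-2.269, -0.0, -0.153]
wrist_force: [-0.6, 0.7, 1.9]
finger_gap: 0.6
clock: 12.53
eef_pos: [585.2, -12.3, 86.7]
eef_rot: [-2.269, 0.0, -0.154]
wrist_force: [0.4, -0.7, -0.8]
finger_gap: 0.7
t 12.53 pos [585.2 -12.3  86.7] scope [-1.00e-01  1.13e+02  8.67e+01] tooly_s [-0.001 -0.643 -0.766] tilt [-40.    0.1   0. ] F [ 0.4 -0.7 -0.8] gap 0.7 q [ 0.19   0.677  1.431 -0.667  1.363  0.597]
```

View pics/c7.png

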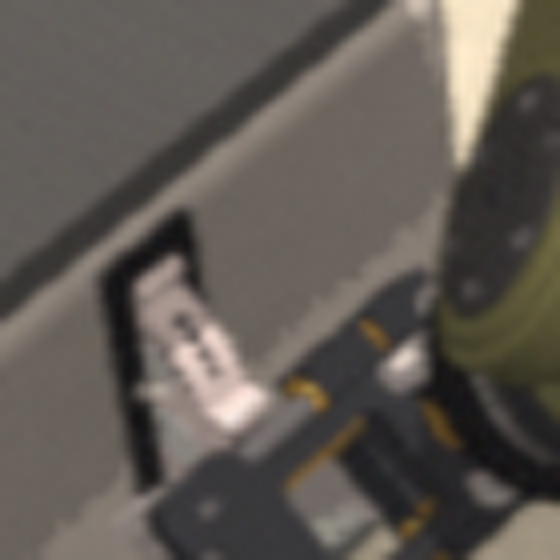

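Four dots show now at crop (200,345). One more stroke to go.

```bash
python3 -m handwheel '[[[0,-10,12,0,0,0,-1],[0,-27,-2,0,0,0,-1],[0,-44,-16,0,0,0,-1],[0,-38,-25,0,0,0,-1],[0,-36,-27,0,0,0,-1]]]' 10
python3 -c "
from h import *
st();
for a in ([0,116.1,107],[0,113.1,86]): go(s2w(a),Rtool(40))"
```

```text
clock: 13.0
eef_pos: [585.8, -10.2, 131.9]
eef_rot: [-2.269, -0.001, -0.154]
wrist_force: [0.6, 0.3, -0.9]
finger_gap: 0.2
t 13.0 pos [585.8 -10.2 131.9] scope [1.000e-01 1.151e+02 1.319e+02] tooly_s [-0.    -0.643 -0.766] tilt [-40.    0.1  -0. ] F [ 0.6  0.3 -0.9] gap 0.2 q [ 0.193  0.619  1.407 -0.657  1.429  0.549]
t 13.0 shift [-0.1 18.5 16.8] turn [-0.02 -0.12 -0.02]
t 13.0 shift [-0.1 36.5 27.9] turn [-0.02 -0.12 -0.02]
```

```bash
python3 -m handwheel '[[[0,4,4,0,0,0,-1],[0,8,8,0,0,0,-1],[0,11,10.5,0,0,0,-1],[0,14,13,0,0,0,-1],[0,17.5,16,0,0,0,-1]]]' 10
python3 -m handwheel '[[[0,3.5,2.5,0,0,0,-1],[0,7,4.5,0,0,0,-1],[0,10.5,6.5,0,0,0,-1],[0,14,8.5,0,0,0,-1],[0,17.5,10.5,0,0,0,-1]]]' 10
python3 -m handwheel '[[[0,-10,12,0,0,0,-1],[0,-20,10,0,0,0,-1],[0,-40,5,0,0,0,-1],[0,-70,0,0,0,0,-1],[0,-105,-10,0,0,0,-1]]]' 10
python3 -m handwheel '[[[0,-5,0,0,0,0,-1],[0,-5,0,0,0,0,-1]]]' 10
python3 -c "
from h import *
st();
snap('scene','c8',(180,190,250,260),8,1.3);snap('wrist','w8',(200,120,360,260),5,1)"
```

```text
clock: 13.42
eef_pos: [585.8, -8.9, 107.4]
eef_rot: [-2.269, -0.0, -0.153]
wrist_force: [0.1, 0.2, 1.5]
finger_gap: 0.4
clock: 13.83
eef_pos: [585.3, -12.2, 86.7]
eef_rot: [-2.269, -0.0, -0.154]
wrist_force: [0.5, -0.7, -0.4]
finger_gap: 0.9
clock: 14.25
eef_pos: [593.9, 47.9, 174.0]
eef_rot: [-2.269, 0.002, -0.153]
wrist_force: [1.4, 0.2, -0.5]
finger_gap: 0.7
clock: 14.42
eef_pos: [595.3, 53.0, 180.7]
eef_rot: [-2.267, -0.002, -0.152]
wrist_force: [-0.3, -0.4, -0.8]
finger_gap: 0.2
t 14.42 pos [595.3  53.  180.7] scope [-1.000e-01  1.790e+02  1.807e+02] tooly_s [ 0.002 -0.641 -0.767] tilt [-39.9   0.   -0.1] F [-0.3 -0.4 -0.8] gap 0.2 q [ 0.285  0.621  1.28  -0.621  1.577  0.542]
```

View pics/c8.png

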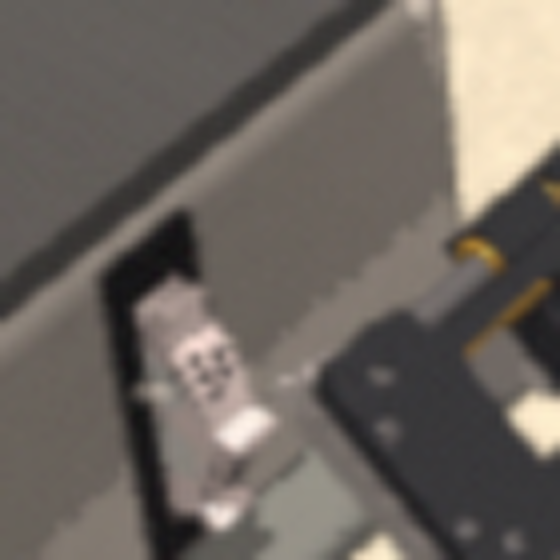

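View pics/w8.png

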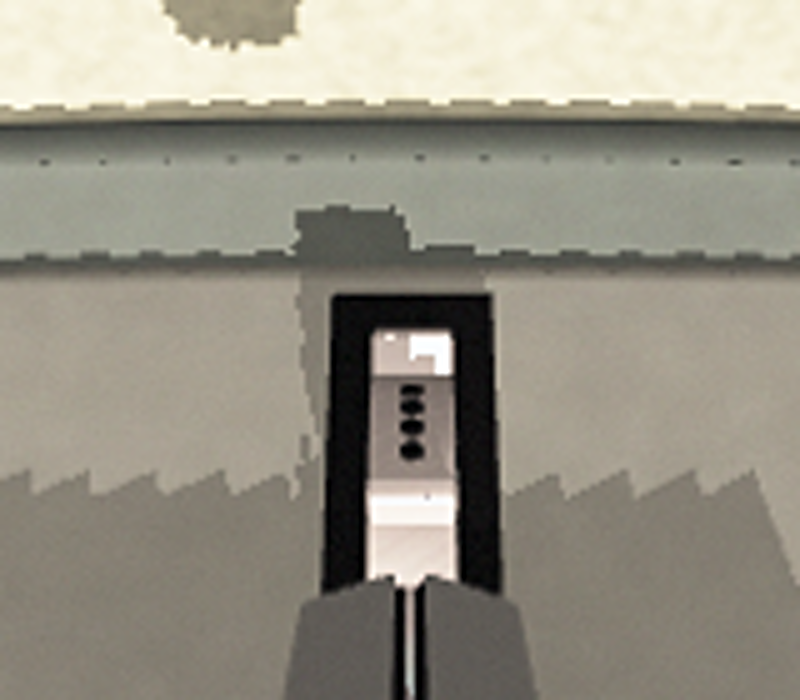

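The four-dot flat is now below, and a five-dot group sits at the pointer at scene crop (208,370). I'll retract clear, then check the pointer and the mount.

```bash
python3 -m handwheel '[[[0,-25,-15,0,0,0,-1],[0,-50,-30,0,0,0,-1],[0,-75,-40,0,0,0,-1],[0,-85,-40,0,0,0,-1],[0,-85,-40,0,0,0,-1]]]' 10
python3 -c "
from h import *
st();
s,p,d=snap('wrist','w9',(200,100,360,260),4.5,1);snap('scene','c9');snap('side','s9')
p=cv2.imread('pics/c9_full.png'); cv2.imwrite('pics/c9c.png',cv2.resize(p[130:260,130:250],None,fx=4.5,fy=4.5,interpolation=cv2.INTER_CUBIC))"
```

```text
clock: 14.93
eef_pos: [598.4, 75.6, 268.9]
eef_rot: [-2.269, 0.001, -0.152]
wrist_force: [-0.0, -0.4, -0.7]
finger_gap: 0.7
t 14.93 pos [598.4  75.6 268.9] scope [ -0.5 201.9 268.9] tooly_s [-0.001 -0.643 -0.766] tilt [-40.    0.    0.1] F [-0.  -0.4 -0.7] gap 0.7 q [ 0.316  0.579  1.14  -0.621  1.747  0.459]
```

View pics/w9.png

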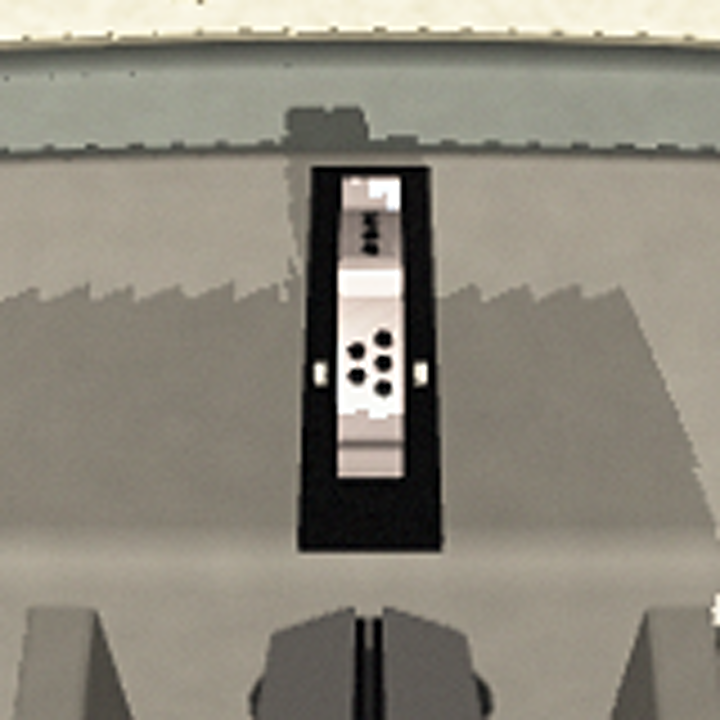

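View pics/c9.png

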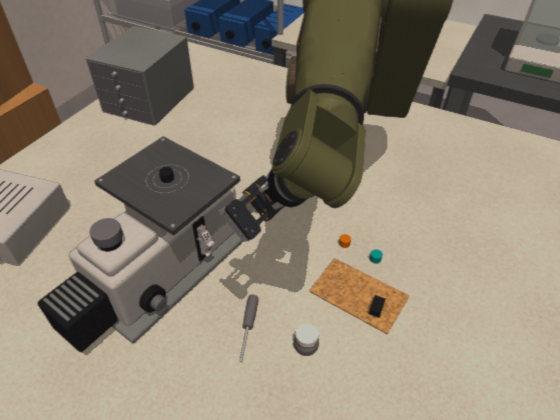

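View pics/c9c.png

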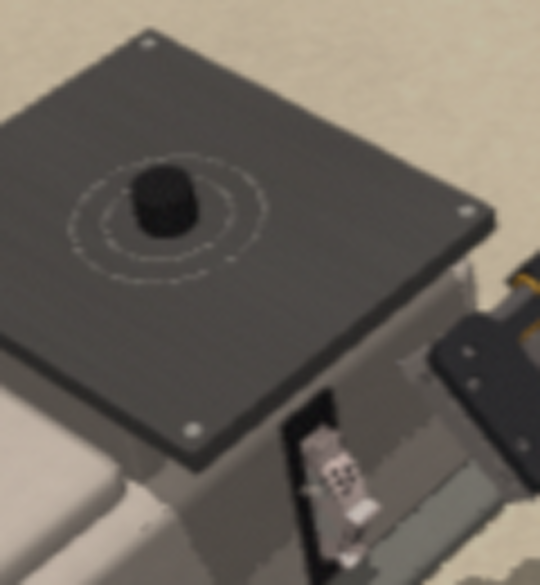

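The close view shows five dots at the pointer bars (crop (371,363), bars at row 373). The mount is still on the ring centre, the other objects haven't moved, and the robot is clear. Handing in.

```bash
python3 -c "
from h import *
print(order.sign_off()); st()"
```

```text
the job is handed in; nothing more can be done
None
the job is handed in; nothing more can be done
```

I put the black round mount on the stage first, polished face down and over the opening. Then I rolled the filter wheel from two to five dots with three ridge pushes of about 2 N each. The job was handed in at about 15 s of the 64 s allowed.

- **Wheel:** the last close view shows five dots between the pointer bars, the four-dot flat below, and the ridge back at its rest position. The wheel has clicked in.
- **Mount:** it stands flat inside the inner ring. The views put it about 1 mm off centre and do not fully agree: wrist about (+0.9, +0.9) mm, scene (+0.9, +1.4), side (−0.7, +1.0). That spread is within what the calibration can resolve, so I left it.
- **First push failed:** the fingertip slid past the ridge's outer face at about 7 N without turning the wheel. I backed off and came in about 4 mm deeper, and the next three pushes each clicked once.
- **Surroundings:** the block, jar, driver and the orange and turquoise discs look unmoved in the last picture. The gripper ended clear of everything.

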